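# Lock the filter cap on the vacuum cleaner

## Task

The vacuum cleaner has a fresh filter; now close it. Take the round dark filter cap by its wing grip, set it in the filter well on top of the vacuum so that its two lugs go down through the two slots, press it down gently against the spring and turn it clockwise (seen from above) about a quarter turn until its lugs pass the ridge and spring up into the locked detents, then let go. Do not force it (60 N at the very most), and leave the bottle, the old filter and the brush where they are.

Things in the scene. Friction and masses are not known exactly. Their poses are not given: they have to be found in the camera images.
- vac: The canister vacuum cleaner, 390 mm long, 250 mm wide (286 mm over its wheels), 185 mm high at the carry handle, standing fixed on the table. Its round rear part (240 mm across, flat top 160 mm above the table) has the open filter well in its middle; the nose with handle and hose port points along +x. Origin on the table, on the axis of the well; z up.
- well (a point): Centre of the well at the top face of its grey bayonet ring, 148 mm above the table, 12 mm below the vacuum's top in a recess 114 mm across. Axes as vac. Bore 84 mm. Two slots 18 mm wide reach 57 mm out from the axis, nominally at +x and -x; the ring, a snapped-in insert, may sit turned up to 0.3 rad either way about z, unseen in this frame. A solid stop is just anticlockwise of each slot.
- detent (a point): Nominal middle of one detent's roof, under the ring, 75 degrees clockwise (from above) of the +x slot, 45 mm from the axis (its twin is opposite); it shifts with the ring's unseen turn. From slot to detent the ring's underside is a ridge 11 mm below its top face; the detent's roof is only 7 mm below it, with 4 degrees of play for the lug either way; just past it is a solid stop.
- filter_top (a point): Centre of the top of the white pleated filter cartridge in the bore, 76 mm across, 20 mm below the ring's top face at rest. It stands on a spring and yields straight down against 1.2 N per mm.
- cap_mid (a point): Centre (on the axis, 33 mm above the foot) of the loose dark grey filter cap, about 160 g, 66 mm high, standing upright on the table, foot down. z is up its axis; x runs along the wing grip and through both lugs. Skirt 81 mm across, its lowest 6 mm tapered to 72 mm; flange 104 mm across, 31 to 36 mm above the foot; then the wing. A half turn about z makes no difference.
- cap_foot (a point): Centre of the underside of the same cap. Two lugs on the skirt at +x and -x: 12 mm wide, out to 49 mm from the axis, 11 to 17 mm above the foot. Foot's depth below the ring's top face: 11 mm with the lugs lying on the ring beside the slots; 28 mm or more when they clear the ridge (8 to 10 N pressed down); 31 mm when the flange meets the ring and stops it; 24 mm when sprung up in the detents.
- cap_wing (a point): Centre of the same cap's wing grip: a flat upright bar 64 mm long (x), 14 mm thick (y) and 30 mm high, 36 to 66 mm above the foot, free on all sides above the flange.
- cleaner_mid (a point): A white bottle, 68 mm across and 190 mm high, standing on the table; its middle. Leave it alone.
- old_filter_mid (a point): The old, dirty filter cartridge, a disc 80 mm across and 24 mm high lying on the table; its middle. Leave it alone.
- brush: A small flat brush, wooden handle, lying on the table. Leave it alone.
Mind the look-alikes: they are no part of the job. Leave any red or turquoise look-alike of the part that bears cap_mid alone.

How it is judged:
By the outcome, as a careful person would: the job done as asked, in the order asked, and still so for the second after the job is handed in, with the robot touching nothing.
It also fails if it takes over 72 s, if anything falls off the work surface, if the arm or the gripper's body presses on something with over 40 N, if the wrist force passes 120 N, or if a joint passes its speed limit or range.

## Robot

A 6-joint arm with a two-finger parallel gripper is mounted at the origin on the work surface. World frame = base frame: x ahead of the robot, y to its left, z up, the work surface at z = 0. Lengths are in m, angles in rad, forces in N, time in s.
With the tool pointing down it reaches from about 0.4 to 0.825 m from the base axis. Payload 7 kg.
Tool frame: the origin (TCP) lies at the very end of the fingers, on their centre line; the grasp point (between the pads) lies 19 mm behind it; z points along the fingers, y is the line along which they close (so a half turn about z gives the same grasp; the last joint's range is limited). The gripper opens to 85 mm and grips with 20 to 120 N. Pads are 22 mm wide; open, the fingers measure 114 mm over their backs; the gripper's body (76 mm by 85 mm) begins 54 mm behind the grasp point. The pads swing forward as they close: fully open they stand 13 mm farther back than shut.
Start: joints at [1.463, 0.359, 0.012, 0, -1.224, -0.288], TCP at [0.26, 0.623, 0.231] pointing down, gripper open.
Joint ranges: [-3.07, 3.07], [-1.43, 2.12], [-1.02, 1.25], [-3.03, 1.67], [-3.05, -0], [-3.03, 3.03]. Speed limits (rad/s): [2.39, 2.39, 3.01, 3.14, 3.14, 3.14].

## Interface

Orientations are given as [roll, pitch, yaw] about the fixed x, y, z axes, in that order (R = Rz(yaw) Ry(pitch) Rx(roll)).
In Python, from cell import monitor, cams, order, finder gives the robot as it stands. The module is installed in compiled form; this text tells all that it offers.
- The arm moves only by the tool arm_command, never from a script. Its argument "series" is a list of rows, each a list of 7 numbers: the shift along the world's x, y, z in m, then the turn, a rotation vector about the world's x, y, z in rad, then the closure, from 0 (fully open) to 1 (shut). A call has 1 to 5 rows; each row shifts and turns the commanded pose from where the row before left it; what a row does not reach is not made up. A row lasts 1/10 s, in which the tool goes at most 50 mm and 8.59 degrees, less where a joint would pass 70% of its speed; a pose out of reach is approached as far as the arm can. A call with a gripper value outside its range is refused whole. The fingers move at their own pace and stop on an object; "squeeze" is the grip in N (left out, the last holds). Time passes only in rows, so rows that do not move let the fingers close. It gives the time, the measured TCP pose, the force, the opening and the grip force at its end, in the units of the state.
- monitor.get_state(): the state, without advancing time (a new reading comes with each control period).
- cams.get_image(name): name is "scene" or "top"; returns (picture, depth): 384x512x3 uint8, red, green, blue; 384x512 float32, m along the optical axis (not along the pixel's ray), 0 where there is no reading.
- cams.camera_params(name): a dict with "mtx" (3x3 intrinsics, pixels), "k1" (the pictures are not rectified: a ray, as slopes to the right and down, at radius r is drawn at 1 + k1 r^2 times it, then the intrinsics apply), "rvec" (rotation vector, rad) and "tvec" (3), from world to camera coordinates, as OpenCV has them. Camera axes: x right, y down, z forward; pixel columns grow to the right and rows downward; lengths in m; the calibration is good to about 2 mm. A picture is of the moment at which its call begins. camera_params takes no time and is no camera call.
- order.close_job(): hands the job in; it is judged then, once.
Trained networks look in the newest picture that a camera, given by its name, has taken for a name from the list of things; names that differ only in an ending like _2 or _b are one class to them, and where a whole thing is asked for, a point or a joint stands for the part that bears it (a point fixed in the world has none). Each returns a list of dicts, best first, with "score" (0 to 1); they miss things now and then, are a little off and sometimes report something else, mostly with a low value. They report only what shows in the picture. A call takes as long as a camera call. They do not tell look-alikes from the thing itself.
- finder.silhouettes(label, camera): "mask" (384x512 bool, what is visible of it) and "rect" ([left, top, right, bottom] in pixels, round what is visible of it).
The state is a dict: "t": time; "joints": joint angles; "qd": joint speeds; "joint_efforts": joint torques, N m; "position": TCP position; "tcp_rot": TCP orientation; "ft_force": force on the tool from outside, world axes, zero at the start; "ft_torque": the same for the moment, N m; "opening": opening from 0.0 (shut) to 1.0 (fully open); "grip_force": force on a finger pad.
Only numpy, scipy, OpenCV 4.12 (cv2) and the standard library are available. Lean on these libraries where they do the work, as an engineer would, in place of code of your own. Each camera call takes 0.05 s, during which the arm holds its last target. There are 200 camera calls.

## Working session

There is one attempt and no reset: what is moved stays moved. The work goes in short steps, Python scripts to look and compute and a tool call to move; the robot and the scene stay as the last step left them, time stands still between calls to the robot, and variables do not carry over. Pictures are saved under pics/ and viewed, at most 10 in all, crops included, and the job is handed in when it is done.

Besides the shell and the picture viewer there is one more tool, called after "Request:" in YAML: its name, and indented under it one key for each argument. arm_command: Moves the arm, as the interface text tells. Its arguments: {"type":"object","properties":{"series":{"type":"array"},"squeeze":{"type":"number"}},"required":["series"]}

```bash
mkdir -p pics
cat > h.py <<'E'
import numpy as np, cv2
from cell import monitor, cams, order, finder
def pts(cam, depth, mask):
    p=cams.camera_params(cam); K=np.array(p['mtx']); v,u=np.nonzero(mask&(depth>0)); z=depth[v,u]
    k=p['k1']; d=np.array([k,0,0,0],float)
    n=cv2.undistortPoints(np.stack([u,v],1).astype(float)[:,None],K,d)[:,0]
    c=np.column_stack([n*z[:,None],z]); R=cv2.Rodrigues(np.array(p['rvec'],float))[0]
    return (c-np.array(p['tvec']).ravel())@R, u, v
def save(name,im): cv2.imwrite('pics/'+name,im[...,::-1])
E
python3 - <<'E'
from h import *
s=monitor.get_state(); print({k:np.round(v,3) for k,v in s.items()})
ims=[]
for c in('top','scene'):
    im,d=cams.get_image(c); np.savez(c+'0.npz',im=im,d=d)
    save(c+'0.png',im)
    p=cams.camera_params(c);R=cv2.Rodrigues(np.array(p['rvec'],float))[0];print(c,-R.T@np.array(p['tvec']).ravel(),p['k1'],p['mtx'][0][0])
    for l in('cap_mid','vac','cleaner_mid','old_filter_mid','brush'):
        for r in finder.silhouettes(l,c):
            P,_,_=pts(c,d,r['mask']); m=r['mask']
            print(c,l,round(r['score'],2),r['rect'],np.round(np.median(P,0),3),np.round(P.min(0),3),np.round(P.max(0),3),im[m].mean(0).round())
E
```

```text
{'t': np.float64(0.0), 'joints': array([ 1.463,  0.359,  0.011, -0.   , -1.224, -0.288]), 'qd': array([ 0.   , -0.   ,  0.   , -0.003, -0.001, -0.001]), 'joint_efforts': array([-0.0000e+00, -5.8332e+01,  2.9342e+01,  6.9370e+00, -6.0000e-03,
        0.0000e+00]), 'position': array([0.26 , 0.622, 0.23 ]), 'tcp_rot': array([ 3.14 , -0.   , -0.396]), 'ft_force': array([ 0.463,  0.536, -0.269]), 'ft_torque': array([ 0.01 , -0.039, -0.076]), 'grip_force': np.float64(0.0), 'opening': np.float64(0.995)}
top [ 0.34421553 -0.02696233  1.42153345] 0.059026510939216695 456.434144250418
top cap_mid 0.88 [311.2, 194.6, 342.4, 232.2] [ 0.432 -0.242  0.037] [ 0.381 -0.296 -0.005] [ 0.488 -0.192  0.072] [46. 43. 40.]
top cap_mid 0.8 [316.2, 251.1, 352.3, 286.0] [ 0.271 -0.26   0.036] [ 0.218 -0.32  -0.005] [ 0.324 -0.211  0.071] [107.  25.  20.]
top cap_mid 0.59 [364.2, 211.6, 401.3, 246.5] [ 0.387 -0.405  0.037] [ 0.337 -0.47  -0.005] [ 0.439 -0.354  0.074] [26. 90. 81.]
top vac 0.6 [150.0, 98.9, 251.3, 229.5] [0.551 0.118 0.156] [ 0.392 -0.02  -0.005] [0.808 0.267 0.188] [69. 28. 26.]
top cleaner_
[... 938 characters left out ...]
-0.001] [0.778 0.379 0.188] [95. 53. 42.]
scene cleaner_mid 0.55 [149.1, 248.7, 179.2, 313.3] [ 0.706 -0.451  0.101] [ 0.52  -0.479 -0.002] [ 0.722 -0.382  0.194] [148. 140. 124.]
scene cleaner_mid 0.24 [172.6, 211.8, 200.0, 239.8] [ 0.445 -0.249  0.038] [ 0.33  -0.292 -0.003] [ 0.485 -0.189  0.071] [85. 75. 61.]
scene old_filter_mid 0.85 [204.5, 270.8, 233.7, 294.1] [ 0.719 -0.29   0.025] [ 0.671 -0.325 -0.001] [ 0.751 -0.231  0.032] [164. 160. 147.]
scene brush 0.5 [324.3, 169.1, 350.3, 172.7] [0.464 0.423 0.018] [0.42  0.264 0.   ] [0.553 0.474 0.116] [141. 134. 125.]
scene brush 0.36 [244.4, 155.2, 355.6, 243.9] [0.617 0.068 0.135] [ 0.186 -0.02  -0.003] [0.778 0.45  0.188] [97. 54. 43.]
```

View pics/top0.png

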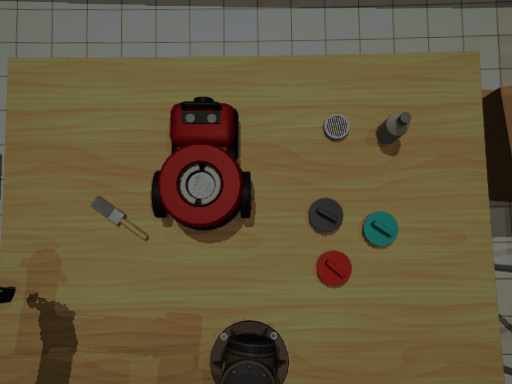

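View pics/scene0.png

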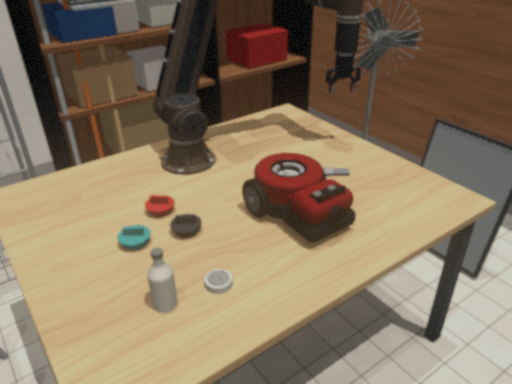

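The top view shows the dark cap at (326,216), with its wing running down and to the right. The red and turquoise look-alikes are at (334,268) and (381,229). The vacuum's well is at (201,185), with dark slots at about 12 and 6 o'clock. Next I'll measure the cap and the well.

```bash
cat > m.py <<'E'
from h import *
def cap(c,im,d,ctr,rad=0.07,zoff=0):
    P,u,v=pts(c,d,np.ones(d.shape,bool)); r=np.hypot(P[:,0]-ctr[0],P[:,1]-ctr[1])<rad
    W=P[r&(P[:,2]>.058+zoff)&(P[:,2]<.08+zoff)]; F=P[r&(P[:,2]>.029+zoff)&(P[:,2]<.045+zoff)]
    w=cv2.minAreaRect(W[:,:2].astype(np.float32)*1000); e=cv2.minEnclosingCircle(F[:,:2].astype(np.float32)*1000)
    q=W[:,:2]-W[:,:2].mean(0); a=np.linalg.svd(q)[2][0]
    print(c,'wing n',len(W),'rect',w,'mean',W.mean(0).round(4),'yaw',np.arctan2(a[1],a[0]).round(3),'flange',e,np.median(F[:,2]))
if __name__=='__main__':
    for c in('top','scene'):
        z=np.load(c+'0.npz'); im,d=z['im'],z['d']
        cap(c,im,d,(.432,-.244))
        P,u,v=pts(c,d,np.ones(d.shape,bool)); r=np.hypot(P[:,0]-.505,P[:,1]-.11)
        T=P[(r<.16)&(P[:,2]>.153)&(P[:,2]<.167)&(P[:,0]<.55)]
        print(c,'vac top',cv2.minEnclosingCircle(T[:,:2].astype(np.float32)*1000), np.median(T[:,2]))
        m=(r<.075)&(P[:,2]<.1535)&(P[:,2]>.142); A=P[m]
        # recess-edge fit
        from scipy.optimize import least_squares
        f=least_squares(lambda x:np.hypot(T[:,0]-x[0],T[:,1]-x[1])[np.hypot(T[:,0]-.505,T[:,1]-.11)<.065]-.057,[.5,.11],loss='soft_l1',f_scale=.002)
        print('inner edge',f.x, 'ring encl',cv2.minEnclosingCircle(A[:,:2].astype(np.float32)*1000),np.median(A[:,2]))
        deep=P[(r<.06)&(P[:,2]<.12)]; print('deep',len(deep),deep.mean(0))
    z=np.load('top0.npz'); im,d=z['im'],z['d']
    a=cv2.resize(im[155:215,170:232],None,fx=9,fy=9,interpolation=cv2.INTER_CUBIC)
    a=cv2.convertScaleAbs(a,alpha=1.5); save('well.png',a)
E
python3 m.py
```

```text
top wing n 106 rect ((432.32464599609375, -242.52877807617188), (63.22357177734375, 15.026253700256348), 59.498924255371094) mean [ 0.4322 -0.242   0.0654] yaw -2.102 flange ((432.52142333984375, -242.371826171875), 52.631595611572266) 0.036153454693215646
top vac top ((516.6376342773438, 125.44084167480469), 119.69361114501953) 0.15939472667139498
inner edge [0.50556289 0.11190982] ring encl ((510.02117919921875, 123.16525268554688), 69.8077163696289) 0.14797296999334913
deep 108 [0.50880518 0.1302144  0.10792613]
scene wing n 85 rect ((431.4964599609375, -238.43527221679688), (59.82242202758789, 22.265235900878906), 57.461280822753906) mean [ 0.4335 -0.2405  0.0651] yaw 1.036 flange ((432.92266845703125, -238.2915802001953), 54.107872009277344) 0.03733761601565344
scene vac top ((514.5774536132812, 124.55547332763672), 119.67274475097656) 0.16077276411139735
inner edge [0.50810219 0.11409863] ring encl ((506.0339660644531, 131.49398803710938), 58.13246154785156) 0.1487664055619006
deep 253 [ 0.52687639  0.1093168  -0.74055079]
```

View pics/well.png

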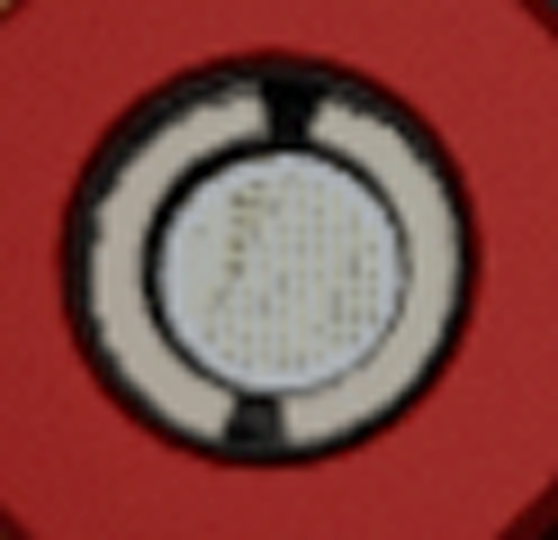

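The crop shows the ring's slots at crop (289,100) and (257,420), so the slot line is turned slightly clockwise. I'll convert these to world coordinates on the ring plane.

```bash
cat >> h.py <<'E'
def ray(cam,uv,z):
    p=cams.camera_params(cam); n=cv2.undistortPoints(np.array(uv,float).reshape(-1,1,2),np.array(p['mtx']),np.array([p['k1'],0,0,0],float))[:,0]
    R=cv2.Rodrigues(np.array(p['rvec'],float))[0]; o=-R.T@np.array(p['tvec']).ravel(); D=np.column_stack([n,np.ones(len(n))])@R
    return o+D*((z-o[2])/D[:,2])[:,None]
E
python3 - <<'E'
from h import *
from scipy.optimize import least_squares
im=np.load('top0.npz')['im']; f=lambda a:[(170+(x+.5)/9-.5,155+(y+.5)/9-.5) for x,y in a]
S=ray('top',f([(289,100),(257,420)]),.148); e=S[0]-S[1]; print(S,S.mean(0),np.arctan2(e[1],e[0]))
# polar sampling of brightness/ redness
p=cams.camera_params('top');K=np.array(p['mtx']);D=np.array([p['k1'],0,0,0],float)
def samp(X):
    uv=cv2.projectPoints(X,np.array(p['rvec'],float),np.array(p['tvec'],float),K,D)[0][:,0].astype(np.float32)
    return cv2.remap(im,uv[:,0],uv[:,1],cv2.INTER_LINEAR)[:,0].astype(float)
E=[];I=[]
c=np.array([.516,.125])
for a in np.linspace(0,2*np.pi,120,endpoint=False):
    n=np.array([np.cos(a),np.sin(a)])
    r=np.arange(.045,.07,.0005); X=np.column_stack([c+r[:,None]*n,np.full(len(r),.160)]); q=samp(X); g=q[:,0]-q[:,1]
    k=np.argmax(np.gradient(cv2.GaussianBlur(g.reshape(1,-1),(0,0),2)[0])); E.append(c+r[k]*n)
E=np.array(E); s=least_squares(lambda x:np.hypot(*(E-x[:2]).T)-x[2],[*c,.057],loss='soft_l1',f_scale=.001); print('recess',s.x)
# slot angle at r=.050
c=s.x[:2]; A=np.linspace(-np.pi,np.pi,720,endpoint=False); b=0
for r in (.046,.048,.05):b=b+samp(np.column_stack([c[0]+r*np.cos(A),c[1]+r*np.sin(A),np.full(720,.148)])).mean(1)/3
for a0 in(0,np.pi):
    dA=(A-a0+np.pi)%(2*np.pi)-np.pi; w=np.where(abs(dA)<.45,np.clip(100-b,0,None),0); o=np.argsort(dA); o=o[abs(dA[o])<.5]
    print(a0,(w*dA).sum()/w.sum()); print(b[o][::8].round().astype(int))
E
```

```text
[[0.56805952 0.12035101 0.148     ]
 [0.46744044 0.13067197 0.148     ]] [0.51774998 0.12551149 0.148     ] -0.10221707748511552
recess [0.51643096 0.12561778 0.0639148 ]
0 -0.11232008655312793
[108 108 104  59  14   6   4   9  57 100 108 107 107 108 109]
3.141592653589793 -0.11327785116871454
[108 108 104  67  23  23  25  25  65 108 108 108 108 108 110]
```

Request:
arm_command:
  series:
    - [0.0, -0.05, 0.02, 0, 0, -0.14, 0]
    - [0.01, -0.05, 0.0, 0, 0, -0.14, 0]
    - [0.02, -0.05, 0.0, 0, 0, -0.14, 0]
    - [0.02, -0.05, 0.0, 0, 0, -0.14, 0]
    - [0.02, -0.05, 0, 0, 0, -0.14, 0]
  squeeze: 80

```text
t: 1.1
position: [0.326, 0.3862, 0.2502]
tcp_rot: [-3.141, 0.0, -1.101]
ft_force: [0.9, 0.4, 1.4]
opening: 1.002
grip_force: 0.0
```

Request:
arm_command:
  series:
    - [0.01, -0.048, 0.0, 0, 0, -0.14, 0]
    - [0.01, -0.048, 0.0, 0, 0, -0.14, 0]
    - [0.01, -0.048, 0.0, 0, 0, -0.14, 0]
    - [0.01, -0.048, 0.0, 0, 0, -0.14, 0]
    - [0.01, -0.048, 0, 0, 0, -0.14, 0]

```text
t: 1.6
position: [0.3757, 0.1462, 0.2504]
tcp_rot: [-3.141, 0.001, -1.801]
ft_force: [1.1, -0.5, -0.2]
opening: 1.002
grip_force: 0.0
```

Request:
arm_command:
  series:
    - [0.01, -0.048, 0.0, 0, 0, -0.14, 0]
    - [0.01, -0.048, 0.0, 0, 0, -0.14, 0]
    - [0.01, -0.048, -0.01, 0, 0, 0, 0]
    - [0.01, -0.048, -0.02, 0, 0, 0, 0]
    - [0.01, -0.048, -0.03, 0, 0, 0, 0]

```text
t: 2.1
position: [0.4249, -0.085, 0.1958]
tcp_rot: [-3.138, 0.003, -2.076]
ft_force: [1.5, 1.3, -0.2]
opening: 1.001
grip_force: 0.0
```

Request:
arm_command:
  series:
    - [0.003, -0.05, -0.02, 0, 0, -0.028, 0]
    - [0.003, -0.05, -0.02, 0, 0, 0, 0]
    - [0, -0.045, -0.02, 0, 0, 0, 0]
    - [0, 0, -0.02, 0, 0, 0, 0]
    - [0, 0, 0, 0, 0, 0, 0]

```text
t: 2.6
position: [0.4272, -0.2217, 0.1154]
tcp_rot: [3.137, -0.002, -2.108]
ft_force: [-0.4, 0.5, -0.4]
opening: 1.0
grip_force: 0.0
```

Run:
```python
from h import *
s=monitor.get_state(); print(s['t'],np.round(s['position'],4),np.round(s['tcp_rot'],3))
im,d=cams.get_image('scene'); save('s1.png',cv2.resize(im[130:270,110:270],None,fx=4,fy=4))
```

```text
2.6 [ 0.4272 -0.2217  0.1154] [ 3.137e+00 -2.000e-03 -2.108e+00]
```

View pics/s1.png

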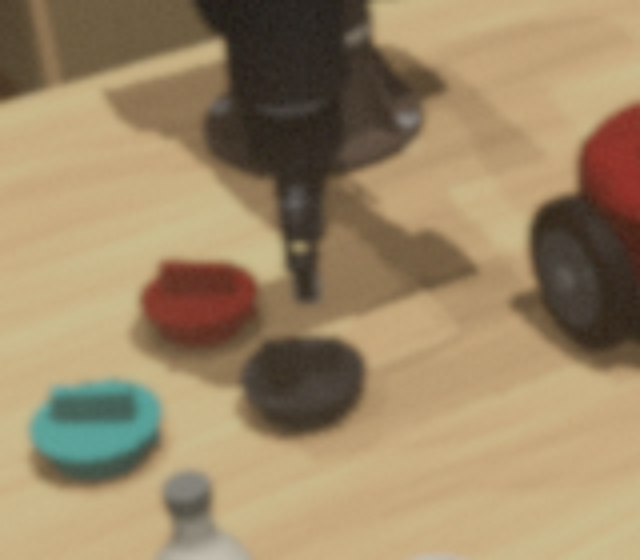

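The gripper stands above the dark cap, which is at (305,380) in the crop; the fingers are at (305,290) and pointing at it. I'll centre over the cap and go down.

Request:
arm_command:
  series:
    - [0.0055, -0.02, 0, 0, 0, 0.004, 0]
    - [0, 0, -0.03, 0, 0, 0, 0]
    - [0, 0, -0.022, 0, 0, 0, 0]
    - [0, 0, 0, 0, 0, 0, 0]

```text
t: 3.05
position: [0.4342, -0.2395, 0.065]
tcp_rot: [3.139, -0.001, -2.098]
ft_force: [-0.4, 0.5, 0.3]
opening: 1.002
grip_force: 0.0
```

Request:
arm_command:
  series:
    - [-0.0017, -0.002, -0.012, 0, 0, -0.006, 0]
    - [0, 0, -0.01, 0, 0, 0, 0]
    - [0, 0, 0, 0, 0, 0, 0.4]
    - [0, 0, 0, 0, 0, 0, 0.6]
    - [0, 0, 0, 0, 0, 0, 0.7]
  squeeze: 30

```text
t: 3.55
position: [0.4339, -0.2426, 0.0447]
tcp_rot: [-3.14, 0.0, -2.105]
ft_force: [0.2, 0.1, -0.1]
opening: 0.518
grip_force: 0.0
```

Request:
arm_command:
  series:
    - [-0.001, 0.0, -0.003, 0, 0, 0, 0.8]
    - [0, 0, 0, 0, 0, 0, 1]
    - [0, 0, 0, 0, 0, 0, 1]
    - [0, 0, 0, 0, 0, 0, 1]
    - [0, 0, 0, 0, 0, 0, 1]

```text
t: 4.05
position: [0.4319, -0.2426, 0.0408]
tcp_rot: [3.141, -0.0, -2.106]
ft_force: [-1.9, 1.8, 2.5]
opening: 0.157
grip_force: 31.6
```

Request:
arm_command:
  series:
    - [0, 0, 0, 0, 0, 0, 1]
    - [0, 0, 0.01, 0, 0, 0, 1]
    - [0, 0, 0.03, 0, 0, 0, 1]
    - [0, 0, 0.04, 0, 0, 0.14, 1]
    - [0, 0.02, 0.045, 0, 0, 0.14, 1]
  squeeze: 70

```text
t: 4.55
position: [0.4318, -0.2234, 0.1669]
tcp_rot: [3.14, -0.001, -1.822]
ft_force: [2.2, 0.3, -1.7]
opening: 0.144
grip_force: 68.6
```

Request:
arm_command:
  series:
    - [0, 0.03, 0.045, 0, 0, 0.14, 1]
    - [0.005, 0.04, 0.035, 0, 0, 0.14, 1]
    - [0.01, 0.045, 0.015, 0, 0, 0.14, 1]
    - [0.01, 0.045, 0, 0, 0, 0.14, 1]
    - [0.01, 0.045, 0, 0, 0, 0.14, 1]

```text
t: 5.05
position: [0.4672, -0.0206, 0.2569]
tcp_rot: [-3.138, -0.0, -1.12]
ft_force: [1.5, -0.6, -2.0]
opening: 0.153
grip_force: 68.6
```

Request:
arm_command:
  series:
    - [0.01, 0.03, 0, 0, 0, 0.14, 1]
    - [0.01, 0.02, 0, 0, 0, 0.14, 1]
    - [0, 0.0, 0, 0, 0, 0.14, 1]
    - [0, 0, 0, 0, 0, 0.14, 1]
    - [0, 0, 0, 0, 0, 0, 1]

```text
t: 5.55
position: [0.4869, 0.0278, 0.2556]
tcp_rot: [-3.141, -0.0, -0.563]
ft_force: [-0.8, -0.0, -1.8]
opening: 0.149
grip_force: 68.6
```

Run:
```python
from h import *
from m import cap
s=monitor.get_state(); print(s['t'],np.round(s['position'],4),np.round(s['tcp_rot'],3),s['opening'],np.round(s['ft_force'],1))
p=s['position']
im,d=cams.get_image('top'); save('t2.png',cv2.resize(im[140:260,150:310],None,fx=4,fy=4))
P,u,v=pts('top',d,np.ones(d.shape,bool)); r=np.hypot(P[:,0]-p[0],P[:,1]-p[1])<.06
z=p[2]-.041+.036; F=P[r&(abs(P[:,2]-z)<.006)]; print(len(F),z,np.median(F[:,2]),cv2.minEnclosingCircle(F[:,:2].astype(np.float32)*1000))
```

```text
5.55 [0.4869 0.0278 0.2556] [-3.141 -0.    -0.563] 0.14882032755770022 [-0.8 -0.  -1.8]
318 0.25057839568300166 0.25039485781786364 ((482.8782958984375, 23.51612091064453), 51.345664978027344)
```

View pics/t2.png

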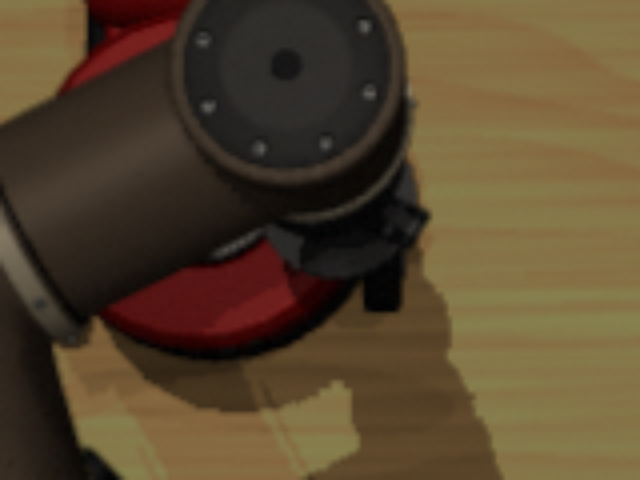

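The cap is held level; its rim is visible at (340,250) in the crop, and the flange height agrees with the hand's. Now I'll move it above the well.

Request:
arm_command:
  series:
    - [0.012, 0.04, 0, 0, 0, 0.14, 1]
    - [0.012, 0.04, 0, 0, 0, 0.14, 1]
    - [0.005, 0.018, 0, 0, 0, 0.14, 1]
    - [0, 0, 0, 0, 0, 0.035, 1]
    - [0, 0, 0, 0, 0, 0, 1]

```text
t: 6.1
position: [0.516, 0.1259, 0.2552]
tcp_rot: [3.141, 0.0, -0.114]
ft_force: [0.3, 0.3, -2.2]
opening: 0.144
grip_force: 69.0
```

```bash
cat > f.py <<'E'
from h import *
from scipy.optimize import least_squares
s=monitor.get_state(); p=s['position']
print(s['t'],np.round(p,4),np.round(s['tcp_rot'],3),np.round(s['ft_force'],1))
im,d=cams.get_image('scene'); save('s%d.png'%int(s['t']*100),cv2.resize(im[100:260,220:380],None,fx=3.6,fy=3.6,interpolation=cv2.INTER_CUBIC))
P,u,v=pts('scene',d,np.ones(d.shape,bool)); r=np.hypot(P[:,0]-p[0],P[:,1]-p[1])<.065
z=p[2]-.041+.033; F=P[r&(abs(P[:,2]-z)<.006)][:,:2]
H=cv2.convexHull(F.astype(np.float32))[:,0]; H=H[np.hypot(*(H-p[:2]).T)>.045]
f=least_squares(lambda x:np.hypot(*(H-x).T)-.052,p[:2],loss='soft_l1',f_scale=.001); print(len(F),len(H),'flange',f.x,'rel tcp',f.x-p[:2],np.abs(f.fun).mean())
E
python3 f.py
```

```text
6.1 [0.516  0.1259 0.2552] [ 3.141  0.    -0.114] [ 0.3  0.3 -2.2]
251 20 flange [0.51597464 0.12576634] rel tcp [ 1.59352761e-05 -9.49625453e-05] 0.0015225831524408912
```

Request:
arm_command:
  series:
    - [0, 0, -0.03, 0, 0, 0.003, 1]
    - [0, 0, -0.03, 0, 0, 0, 1]
    - [0, 0, -0.008, 0, 0, 0, 1]
    - [0, 0, 0, 0, 0, 0, 1]

```text
t: 6.55
position: [0.5157, 0.1248, 0.1869]
tcp_rot: [3.14, 0.001, -0.11]
ft_force: [-0.8, -0.9, -0.8]
opening: 0.147
grip_force: 69.0
```

Request:
arm_command:
  series:
    - [0, 0, -0.004, 0, 0, 0, 1]
    - [0, 0, -0.004, 0, 0, 0, 1]
    - [0, 0, 0, 0, 0, 0, 1]

```text
t: 6.85
position: [0.5168, 0.1264, 0.1814]
tcp_rot: [-3.139, -0.003, -0.108]
ft_force: [-1.8, 2.8, -0.1]
opening: 0.151
grip_force: 69.3
```

Request:
arm_command:
  series:
    - [0, 0, -0.003, 0, 0, 0, 1]
    - [0, 0, -0.003, 0, 0, 0, 1]
    - [0, 0, 0, 0, 0, 0, 1]

```text
t: 7.15
position: [0.5163, 0.1263, 0.1731]
tcp_rot: [-3.14, -0.001, -0.108]
ft_force: [-1.7, 4.2, -0.6]
opening: 0.15
grip_force: 69.3
```

The lugs are past the ring top, at depth 16 mm, so they are in the slots. I'll relieve the side force and press on.

Request:
arm_command:
  series:
    - [-0.0005, 0.001, -0.003, 0, 0, 0, 1]
    - [0, 0, -0.003, 0, 0, 0, 1]
    - [0, 0, -0.003, 0, 0, 0, 1]
    - [0, 0, 0, 0, 0, 0, 1]

```text
t: 7.55
position: [0.5156, 0.1265, 0.1641]
tcp_rot: [3.141, -0.0, -0.108]
ft_force: [-1.1, 2.3, 2.6]
opening: 0.151
grip_force: 69.9
```

Request:
arm_command:
  series:
    - [-0.0003, 0.0005, -0.0025, 0, 0, 0, 1]
    - [0, 0, -0.0025, 0, 0, 0, 1]
    - [0, 0, 0, 0, 0, 0, 1]

```text
t: 7.85
position: [0.5156, 0.1266, 0.1599]
tcp_rot: [3.141, -0.001, -0.108]
ft_force: [-1.9, -2.2, 8.3]
opening: 0.147
grip_force: 70.7
```

Request:
arm_command:
  series:
    - [0, -0.0004, 0, 0, 0, -0.08, 1]
    - [0, 0, 0, 0, 0, -0.08, 1]
    - [0, 0, 0, 0, 0, -0.08, 1]
    - [0, 0, 0, 0, 0, 0, 1]

```text
t: 8.25
position: [0.5163, 0.1265, 0.1605]
tcp_rot: [-3.141, -0.002, -0.35]
ft_force: [-1.4, 1.0, 8.2]
opening: 0.147
grip_force: 70.6
```

```bash
python3 -c "
from h import *
s=monitor.get_state();print(np.round(s['ft_force'],1),np.round(s['ft_torque'],2),s['tcp_rot'],s['position'])"
```

```text
[-1.4  1.   8.2] [-0.11  0.16 -0.15] [-3.14074197e+00 -2.35359057e-03 -3.49996307e-01] [0.51628092 0.1265243  0.16050469]
```

Request:
arm_command:
  series:
    - [0, 0, 0, 0, 0, -0.1, 1]
    - [0, 0, 0, 0, 0, -0.1, 1]
    - [0, 0, 0, 0, 0, -0.1, 1]
    - [0, 0, 0, 0, 0, -0.1, 1]
    - [0, 0, 0, 0, 0, -0.1, 1]

```text
t: 8.75
position: [0.5164, 0.1265, 0.1606]
tcp_rot: [-3.14, -0.002, -0.851]
ft_force: [0.2, 0.0, 8.2]
opening: 0.149
grip_force: 70.5
```

Request:
arm_command:
  series:
    - [0, 0, 0, 0, 0, -0.1, 1]
    - [0, 0, 0, 0, 0, -0.1, 1]
    - [0, 0, 0, 0, 0, -0.1, 1]
    - [0, 0, 0, 0, 0, -0.1, 1]
    - [0, 0, 0, 0, 0, 0, 1]

```text
t: 9.25
position: [0.5163, 0.1266, 0.1605]
tcp_rot: [-3.139, -0.001, -1.251]
ft_force: [-0.5, 0.5, 9.2]
opening: 0.148
grip_force: 70.6
```

```bash
python3 -c "
from h import *
s=monitor.get_state();print(np.round(s['ft_force'],1),np.round(s['ft_torque'],2),s['tcp_rot'],s['position'])"
```

```text
[-0.5  0.5  9.2] [ 0.1   0.3  -0.16] [-3.13908510e+00 -6.30407558e-04 -1.25066590e+00] [0.51629257 0.1266451  0.16052535]
```

Request:
arm_command:
  series:
    - [0, 0, 0, 0, 0, -0.08, 1]
    - [0, 0, 0, 0, 0, -0.08, 1]
    - [0, 0, 0, 0, 0, 0, 1]

```text
t: 9.55
position: [0.5162, 0.1267, 0.1605]
tcp_rot: [-3.139, -0.0, -1.41]
ft_force: [-1.4, 0.7, 8.4]
opening: 0.15
grip_force: 70.6
```

```bash
python3 -c "
from h import *
s=monitor.get_state();print(np.round(s['ft_force'],1),np.round(s['ft_torque'],2),s['tcp_rot'],s['position'])"
```

```text
[-1.4  0.7  8.4] [ 0.2   0.39 -0.17] [-3.13919645e+00 -1.64570721e-04 -1.41000406e+00] [0.51620408 0.12665159 0.16047615]
```

Request:
arm_command:
  series:
    - [0, 0, 0.002, 0, 0, 0, 1]
    - [0, 0, 0.0015, 0, 0, 0, 1]
    - [0, 0, 0, 0, 0, 0, 1]

```text
t: 9.85
position: [0.5161, 0.1267, 0.1636]
tcp_rot: [-3.14, 0.0, -1.408]
ft_force: [0.3, 0.8, 5.1]
opening: 0.151
grip_force: 70.2
```

Request:
arm_command:
  series:
    - [0, 0, 0.001, 0, 0, 0, 1]
    - [0, 0, 0.001, 0, 0, 0, 1]
    - [0, 0, 0, 0, 0, 0, 1]

```text
t: 10.15
position: [0.5156, 0.1266, 0.1648]
tcp_rot: [-3.141, -0.0, -1.408]
ft_force: [3.1, -1.0, 3.1]
opening: 0.145
grip_force: 69.8
```

The cap rose to about 24 mm depth, which matches the detents. I'll release and check.

Request:
arm_command:
  series:
    - [0, 0, 0, 0, 0, 0, 0.8]
    - [0, 0, 0, 0, 0, 0, 0.6]
    - [0, 0, 0, 0, 0, 0, 0.5]
    - [0, 0, 0, 0, 0, 0, 0.5]
    - [0, 0, 0.01, 0, 0, 0, 0.5]
  squeeze: 20

```text
t: 10.65
position: [0.5141, 0.1261, 0.1737]
tcp_rot: [3.139, -0.001, -1.408]
ft_force: [0.3, 0.4, 0.5]
opening: 0.496
grip_force: 0.0
```

Request:
arm_command:
  series:
    - [0, 0, 0.03, 0, 0, 0, 0.5]
    - [0, 0, 0.04, 0, 0, 0, 0.5]
    - [0, 0, 0.04, 0, 0, 0, 0.5]
    - [-0.02, -0.045, 0.01, 0, 0, 0, 0.5]
    - [-0.02, -0.045, 0, 0, 0, 0, 0.5]

```text
t: 11.15
position: [0.4758, 0.0368, 0.2974]
tcp_rot: [-3.138, 0.001, -1.406]
ft_force: [-0.5, -1.4, 0.5]
opening: 0.499
grip_force: 0.0
```

Request:
arm_command:
  series:
    - [0, -0.05, 0, 0, 0, 0, 0.5]
    - [0, -0.05, 0, 0, 0, 0, 0.5]
    - [0, -0.05, 0, 0, 0, 0, 0.5]
    - [0, -0.05, 0, 0, 0, 0, 0.5]
    - [0, 0, 0, 0, 0, 0, 0.5]

```text
t: 11.65
position: [0.4743, -0.168, 0.2952]
tcp_rot: [3.141, -0.001, -1.414]
ft_force: [-0.7, -0.5, -0.6]
opening: 0.499
grip_force: 0.0
```

Run:
```python
from h import *
from m import cap
print(monitor.get_state()['position'])
for c in('top','scene'):
    im,d=cams.get_image(c); cap(c,im,d,(.516,.126),.056,.124)
    if c=='top': save('t3.png',cv2.resize(im[90:240,130:290],None,fx=4,fy=4))
```

```text
[ 0.47431997 -0.16803407  0.2952172 ]
top wing n 0 rect ((0.0, 0.0), (0.0, 0.0), 0.0) mean [nan nan nan] yaw 0.0 flange ((508.604736328125, 175.65773010253906), 23.887271881103516) 0.1579431017075254
scene wing n 67 rect ((520.2972412109375, 126.97805786132812), (17.715190887451172, 69.83525085449219), 8.329292297363281) mean [0.5205 0.1247 0.1892] yaw -1.407 flange ((516.2462158203125, 125.64881134033203), 55.78152847290039) 0.16142565555063912m.py:6: RuntimeWarning: Mean of empty slice.
  q=W[:,:2]-W[:,:2].mean(0); a=np.linalg.svd(q)[2][0]
  ret = um.true_divide(
m.py:7: RuntimeWarning: Mean of empty slice.
  print(c,'wing n',len(W),'rect',w,'mean',W.mean(0).round(4),'yaw',np.arctan2(a[1],a[0]).round(3),'flange',e,np.median(F[:,2]))
```

View pics/t3.png

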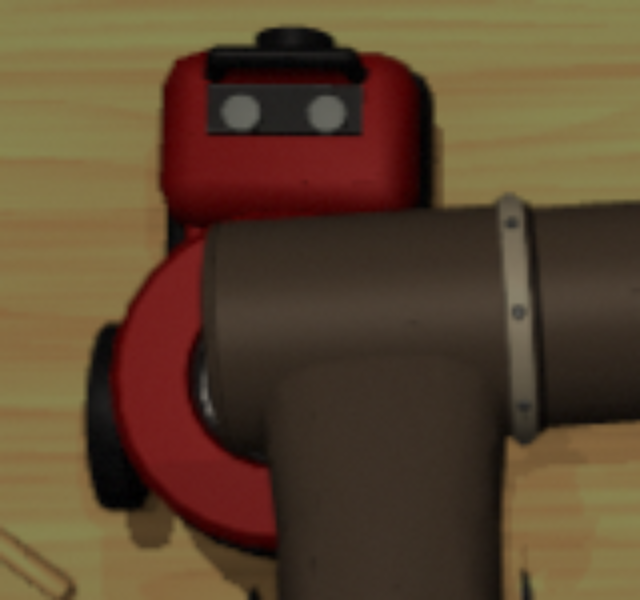

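The arm hides the cap in the top view. In the scene camera the wing is turned to -1.41 rad with its top at about 0.190 m, which matches the locked depth of 24 mm. Handing in.

```bash
python3 -c "
from cell import order
print(order.close_job())"
```

```text
the job is handed in; nothing more can be done
None
```

The filter cap is seated in the well, turned about a quarter turn clockwise and sprung up to the locked height in its detents; I let go and handed the job in at about 12 s, with contact forces reading about 10 N or less and the bottle, old filter and brush left alone.

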